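# Shut the feeder and show the old feed roller to the inspection camera

### The job

The feeder's new roller is in: push its hinged cover fully shut, then lift the old feed roller (the one with two narrow tyres) out of its cradle and show its pulley end to the inspection camera. Hold the flat pulley end facing the lens, centred 12 cm straight in front of it, with the shaft in line with the camera's (downward tilted) line of sight. Finish while still holding the roller there, steady and clear of everything; do not bump the camera and leave the other roller, the wrench and the bearing where they are.

Things in the scene. Friction and masses are not known exactly. Their poses are not given: they have to be found in the camera images.
- cover (a joint): hinge angle of the feeder's cover, rad: 0 fully shut (level, a firm stop), grows as its free edge swings up; starts half open. The hinge is stiff by friction: the cover stays where it is left and takes about 1 to 5 N at the point cover_push to shut.
- cover_hinge (a point): middle of the cover's hinge line, 124 mm above the table, fixed to the feeder. Axes: x level, from the cover's free edge towards the hinge and the feeder's tall back; y along the hinge; z up. The cover is a steel sheet 150 mm (hinge to free edge) by 260 mm (along the hinge), 4 mm thick.
- cover_push (a point): point on the cover's outer (upper) face, mid-width, 125 mm from the hinge line and 25 mm in from the free edge; a good place to push. Turns with the cover; its z is the outward normal of the cover's face, its x points from the free edge to the hinge.
- feeder: the stainless steel sheet feeder, fixed, 360 mm (x) by 300 mm (y). Front half 120 mm high, an open bay under the cover; back half a block 220 mm high that begins 22 mm behind the hinge, with knobs and a display standing 24 mm out of its face. Origin at the centre of its underside; axes as cover_hinge.
- roller_center (a point): old feed roller, the one to show: midpoint between its tyres on the shaft axis, 60 mm above the table at the start (shaft level). x runs along the shaft to the pulley end. Steel shaft 14 mm in diameter, from x = -68 to 75 mm; two dark rubber tyres, diameter 36, width 16, centred at x = -38 and 38 mm, leaving 60 mm of bare shaft between them to grip.
- roller_end (a point): centre of the flat pulley end of the old roller, on the shaft axis, 75 mm along x from roller_center; same axes.
- roller: the old feed roller; origin and axes as roller_center. Toothed aluminium pulley 32 mm in diameter at x = 60 to 75 mm. Weighs 0.17 to 0.29 kg, balanced within 12 mm of its origin.
- cradle: grey plastic cradle of the old roller, fixed to the table: base 126 by 60 by 8 mm, two V supports 8 mm thick at 53 mm either side of its centre, reaching 70 mm high and 48 mm wide; the roller lifts straight up out of it. Origin at the centre of its underside, x along the roller.
- cradle2: the same cradle holding the other roller.
- spare_center (a point): the other roller, to be left alone: same shaft and pulley but one wide tyre (92 mm) instead of two narrow ones. Point on its shaft axis, mid-tyre.
- spare: the other roller's body; origin as spare_center.
- cam_stand: inspection camera on a stand, fixed: base 100 by 120 mm, aluminium post 30 mm square and 362 mm high; grey camera head 60 by 50 by 50 mm with a black lens barrel 42 mm in diameter that points roughly to the robot, 20 degrees below level. The lens is 270 to 360 mm above the table. Origin on the table below the lens; it looks to its -x, the post stands at x = 100 mm.
- lens (a point): centre of the camera's lens front. Its -x axis is the line of sight, out of the lens (20 degrees below level); its y is level.
- focus (a point): point on the line of sight 120 mm in front of the lens, where the centre of the pulley end must be held; same axes as lens. The line of sight is its -x, so the roller's x must point along this +x, towards the lens.
- wrench: open-ended steel wrench lying on the table, a bystander. Origin under its middle.
- bearing: steel bearing ring, 52 mm in diameter, 14 mm high, on the table, a bystander. Origin at the centre of its underside.
Mind the look-alikes: they are no part of the job. What is shaped like the roller but turquoise is not meant.

How it is judged:
By the outcome, as a careful person would: the job done as asked, in the order asked, and still so for the second after the job is handed in, while the arm keeps its last pose, push and grip.
It also fails if it takes over 48 s, if anything falls off the work surface, if the arm or the gripper's body presses on something with over 40 N, if the wrist force passes 120 N, or if a joint passes its speed limit or range.

### The arm

A 6-joint arm with a two-finger parallel gripper is mounted at the origin on the work surface. World frame = base frame: x ahead of the robot, y to its left, z up, the work surface at z = 0. Lengths are in m, angles in rad, forces in N, time in s.
With the tool pointing down it reaches from about 0.25 to 0.725 m from the base axis. Payload 4 kg.
Tool frame: the origin (TCP) lies midway between the tips of the shut fingers; the grasp point (between the pads) lies 19 mm behind it; z points along the fingers, y is the direction in which the jaws open and shut (so a half turn about z gives the same grasp; the last joint's range is limited). The gripper opens to 85 mm and grips with 20 to 120 N. Pads are 22 mm wide; open, the fingers measure 114 mm over their backs; the gripper's body (76 mm by 85 mm) begins 54 mm behind the grasp point. The pads swing forward as they close: fully open they stand 13 mm farther back than shut.
Start: joints at [-1.13, 0.241, 0.005, 1.335, 0, 1.571], TCP at [0.213, -0.452, 0.231] pointing down, gripper open.
Joint ranges: [-2.72, 2.72], [-1.05, 1.87], [-1.09, 1.28], [-1.99, 2.15], [-1.42, 1.44], [-3.14, 3.14]. Speed limits (rad/s): [2.79, 2.79, 3.14, 3.14, 3.14, 3.14].

### API

Orientations are given as a unit quaternion [x, y, z, w].
In Python, from workcell import get_obs, camera, camera_model, job_done, masks_of gives the robot as it stands.
- The arm moves only by the tool jog_arm, never from a script. Its argument "deltas" is a list that holds one entry, the list of rows, each a list of 7 numbers: the shift along the tool's x, y, z in mm, then the turn, a rotation vector about the tool's x, y, z in degrees, then the finger opening in mm, from 0 to 85.4. A call has 1 to 5 rows; each row shifts and turns the pose as measured when the row begins, along the tool's axes as they then stand; what a row does not reach is not made up. A row lasts 1/10 s, in which the tool goes at most 50 mm and 8.59 degrees, less where a joint would pass 70% of its speed; a pose out of reach is approached as far as the arm can. A call with a gripper value outside its range is refused whole. The fingers move at their own pace and stop on an object; the grip force is fixed at half the most. Time passes only in rows, so rows that do not move let the fingers close. It gives the time, the measured TCP pose, the force and the opening at its end, in the units of the state.
- get_obs(): the state, without advancing time (a new reading comes with each control period).
- camera(name): name is "scene" or "top" or "wrist"; returns the picture (420x560x3 uint8, red, green, blue); there is no depth.
- camera_model(name): a dict with "fovy" (degrees; the focal length in pixels is half the picture's height over the tangent of half this angle, whatever the lens; pixels are square), "cx", "cy" (the principal point, pixels), "pose" (4x4, takes a point from camera to world coordinates); the wrist camera has in their place "T_tool_cam" (4x4, takes a point from camera to tool coordinates, whose origin is the TCP and whose axes are the flange's). Camera axes: x right, y down, z forward; pixel columns grow to the right and rows downward; lengths in m; the calibration is good to about 2 mm. A picture is of the moment at which its call begins: read the wrist's pose just before it. camera_model takes no time and is no camera call.
- job_done(): hands the job in, once; it reports no verdict.
Trained networks look in the newest picture that a camera, given by its name, has taken for a name from the list of things; names that differ only in an ending like _2 or _b are one class to them, and where a whole thing is asked for, a point or a joint stands for the part that bears it (a point fixed in the world has none). Each returns a list of dicts, best first, with "conf" (0 to 1); they miss things now and then, are a little off and sometimes report something else, mostly with a low value. They report only what shows in the picture. A call takes as long as a camera call. They do not tell look-alikes from the thing itself.
- masks_of(target, camera): "pixels" (420x560 bool, what is visible of it) and "at" ([column, row] in pixels, amid what is visible of it).
The state is a dict: "clock": time; "joint_pos": joint angles; "joint_vel": joint speeds; "tau": joint torques, N m; "eef_pos": TCP position; "tool_rot": TCP orientation; "ft_force": force on the tool from outside, world axes, zero at the start; "ft_torque": the same for the moment, N m; "grip_width": finger opening in m.
Only numpy, scipy, OpenCV 4.12 (cv2) and the standard library are available. Lean on these libraries where they do the work, as an engineer would, in place of code of your own. Each camera call takes 0.05 s, during which the arm holds its last target. There are 200 camera calls.

## Working session

There is one attempt and no reset: what is moved stays moved. The work goes in short steps, Python scripts to look and compute and a tool call to move; the robot and the scene stay as the last step left them, time stands still between calls to the robot, and variables do not carry over. Pictures are saved under pics/ and viewed, about 8 in all and at most 12, crops included, and the job is handed in when it is done.

Besides the shell and the picture viewer there is one more tool, called after "Emit:" by a JSON object that holds its "name" and its "arguments". jog_arm: Moves the arm, as the interface text tells. Its arguments: {"type":"object","properties":{"deltas":{"type":"array"}},"required":["deltas"]}

```bash
mkdir -p pics
cat > h.py <<'E'
import numpy as np, cv2
from workcell import *
from scipy.spatial.transform import Rotation as R
def cam(n):
    o=get_obs(); im=camera(n); m=camera_model(n)
    if 'pose' in m: T=np.array(m['pose'])
    else:
        W=np.eye(4); W[:3,:3]=R.from_quat(o['tool_rot']).as_matrix(); W[:3,3]=o['eef_pos']; T=W@np.array(m['T_tool_cam'])
    f=210/np.tan(np.radians(m['fovy'])/2)
    return im,(T,f,m['cx'],m['cy'])
def ray(c,u,v):
    T,f,cx,cy=c; d=T[:3,:3]@np.array([(u-cx)/f,(v-cy)/f,1]); return T[:3,3],d/np.linalg.norm(d)
def atz(c,u,v,z):
    p,d=ray(c,u,v); return p+d*(z-p[2])/d[2]
def proj(c,P):
    T,f,cx,cy=c; q=(np.atleast_2d(P)-T[:3,3])@T[:3,:3]; return np.c_[f*q[:,0]/q[:,2]+cx,f*q[:,1]/q[:,2]+cy]
def tri(c1,a,c2,b):
    p,d=ray(c1,*a);q,e=ray(c2,*b); s=np.linalg.lstsq(np.c_[d,-e],q-p,rcond=None)[0]
    A=p+d*s[0];B=q+e*s[1]; return (A+B)/2,np.linalg.norm(A-B)
def save(n,im): cv2.imwrite('pics/'+n+'.png',im[:,:,::-1])
E
python3 - <<'E'
from h import *
np.set_printoptions(precision=4,suppress=True)
for n in('scene','top'):
    im,c=cam(n); save(n+'0',im); print(n,c)
    np.save(n+'.npy',im)
    for t in('roller','spare','cam_stand','cover','feeder','cradle'):
        for r in masks_of(t,n): print(t,r['conf'],r['at'],r['pixels'].sum())
print(get_obs())
E
```

```text
scene (array([[ 0.4301,  0.6298, -0.6468,  1.3813],
       [ 0.9025, -0.2828,  0.3247, -0.408 ],
       [ 0.0216, -0.7234, -0.6901,  1.1318],
       [ 0.    ,  0.    ,  0.    ,  1.    ]]), np.float64(533.6936790064686), 277.5651708145017, 210.46883054001273)
roller 0.79 [331.6, 193.1] 279
roller 0.63 [351.4, 210.6] 159
spare 0.75 [274.9, 231.7] 550
cam_stand 0.69 [368.8, 304.0] 4086
cover 0.92 [105.3, 260.7] 5515
feeder 0.71 [123.3, 327.8] 25053
feeder 0.7 [348.1, 230.6] 420
cradle 0.85 [273.6, 242.0] 566
cradle 0.66 [351.2, 227.9] 456
top (array([[-0.0124, -0.9911,  0.1327,  0.3793],
       [-0.9996,  0.0158,  0.0247,  0.0093],
       [-0.0265, -0.1323, -0.9909,  1.3272],
       [ 0.    ,  0.    ,  0.    ,  1.    ]]), np.float64(424.51029752059736), 283.15508090104487, 208.6799242255578)
roller 0.67 [204.6, 220.5] 395
roller 0.54 [192.4, 278.7] 331
spare 0.79 [279.9, 244.9] 496
spare 0.39 [252.5, 119.7] 1947
cam_stand 0.92 [252.9, 116.8] 1976
cam_stand 0.2 [280.8, 245.2] 476
cover 0.8 [446.9, 213.9] 3088
feeder 0.72 [436.3, 188.5] 17095
cradle 0.85 [210.9, 230.4] 368
cradle 0.67 [451.1, 211.3] 3093
cradle 0.55 [286.0, 247.4] 362
cradle 0.18 [160.1, 186.1] 266
{'clock': 0.7, 'joint_pos': array([-1.13  ,  0.2405,  0.005 ,  1.3352,  0.    ,  1.5708]), 'joint_vel': array([-0.0004,  0.0031, -0.0024, -0.0014, -0.0006,  0.0019]), 'tau': array([  0.0004, -37.2079,  25.2641,   0.001 ,   0.0001,   0.    ]), 'eef_pos': array([ 0.2133, -0.4522,  0.2314]), 'tool_rot': array([0.9758, 0.2186, 0.    , 0.0001]), 'ft_force': array([ 0.3296, -0.0255, -0.9536]), 'ft_torque': array([-0.0191,  0.0335, -0.0072]), 'grip_width': 0.08522300076385746}
```

Run:
```python
from h import *
a=np.load('scene.npy');b=np.load('top.npy')
save('scene1',cv2.resize(a,(800,600)));save('top1',cv2.resize(b,(800,600)))
```

```text
(no output)
```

View pics/scene1.png

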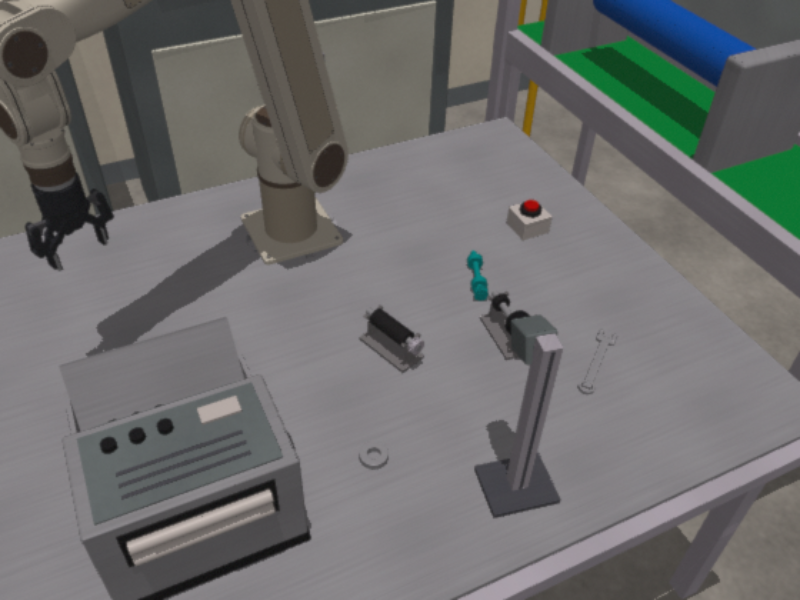

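View pics/top1.png

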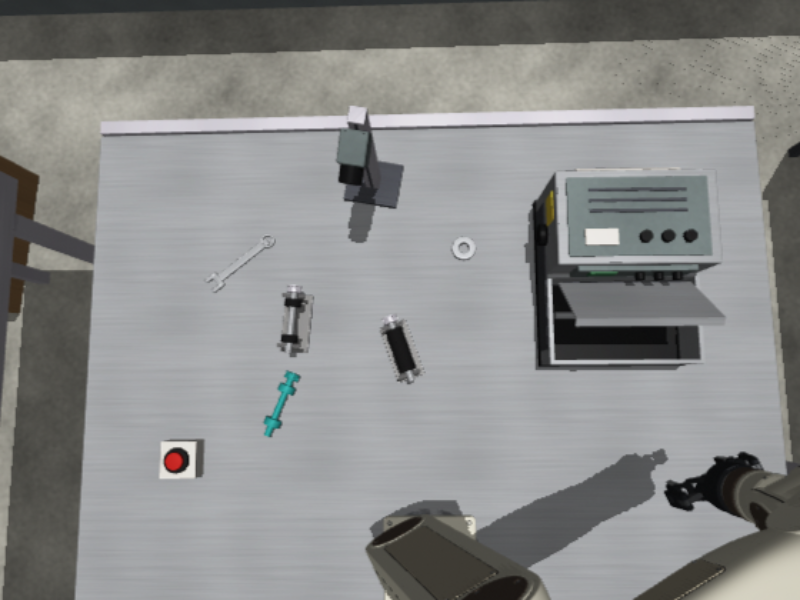

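Both pictures show the candidates. Old roller candidates: black/steel two-tyre roller in its cradle at top (206,224) / scene (352,225); spare with one wide tyre at top (280,245); turquoise look-alike at top (197,282). I choose the first. The camera lens is at about top (245,120), and the cover is half open at top (447,212).

Run:
```python
from h import *
a=np.load('scene.npy');b=np.load('top.npy')
x=cv2.resize(b[185:265,175:235],(300,400),interpolation=2)
y=cv2.resize(b[70:150,215:275],(300,400),interpolation=2)
l=cv2.resize(a[215:285,325:395],(200,200),interpolation=2)
k=cv2.resize(a[195:265,325:395],(200,200),interpolation=2)
save('crop1',np.hstack([x,y,np.vstack([l,k])]))
```

```text
(no output)
```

View pics/crop1.png

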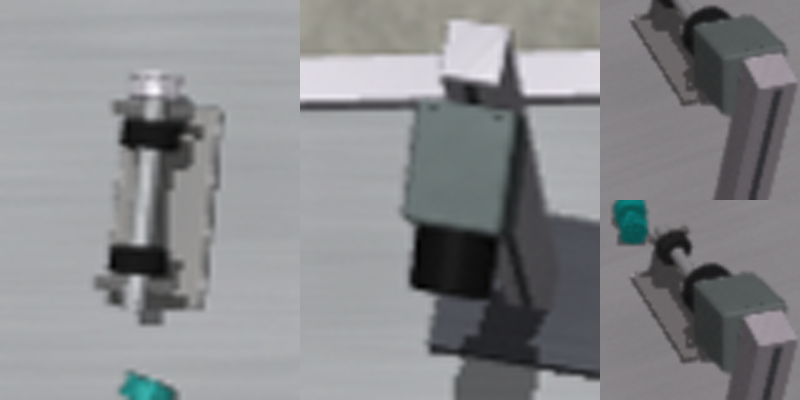

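The crop shows a black two-tyre roller with its silver pulley at the far end (away from the robot). The lens barrel tip is at about top (245,128).

Run:
```python
from h import *
np.set_printoptions(precision=4,suppress=True)
_,ct=cam('top');_,cs=cam('scene')
s=.7
print('front top edge',[atz(ct,u*s,v*s,.12) for u,v in((551,362),(702,362))])
print('back block',[atz(ct,u*s,v*s,.22) for u,v in((556,172),(718,170),(721,263),(553,265))])
print('block scene',[atz(cs,u*s,v*s,.22) for u,v in((65,437),(265,378),(299,457),(85,530))])
print('free edge L',tri(ct,(577*s,322*s),cs,(227*s,320*s)),tri(ct,(577*s,322*s),cs,(62*s,370*s)))
print('free edge R',tri(ct,(724*s,318*s),cs,(62*s,370*s)))
print('tyres',atz(ct,205.6,211.8,.06),atz(ct,203.2,237.2,.06), 'pulley',atz(ct,205.5,201.8,.06))
print('post top',atz(ct,250,80,.362),atz(cs,549*s,343*s,.362))
for z in (.3,.34): print('barrel tip',atz(ct,245,128.5,z),atz(ct,246.5,104,z))
```

```text
front top edge [array([ 0.4095, -0.2476,  0.12  ]), array([ 0.4056, -0.5411,  0.12  ])]
back block [array([ 0.7624, -0.2513,  0.22  ]), array([ 0.7598, -0.5523,  0.22  ]), array([ 0.5832, -0.5436,  0.22  ]), array([ 0.5848, -0.2378,  0.22  ])]
block scene [array([ 0.5879, -0.5382,  0.22  ]), array([ 0.6004, -0.2412,  0.22  ]), array([ 0.7606, -0.244 ,  0.22  ]), array([ 0.7515, -0.5365,  0.22  ])]
free edge L (array([ 0.4775, -0.2661,  0.2464]), np.float64(0.007276260775151926)) (array([ 0.4699, -0.4071,  0.1931]), np.float64(0.2410932121223506))
free edge R (array([ 0.4803, -0.5232,  0.2481]), np.float64(0.00691940770014183))
tyres [0.5432 0.2755 0.06  ] [0.4664 0.2819 0.06  ] pulley [0.5738 0.2762 0.06  ]
post top [0.8209 0.1089 0.362 ] [0.8238 0.1111 0.362 ]
barrel tip [0.7215 0.1282 0.3   ] [0.7856 0.1243 0.3   ]
barrel tip [0.7082 0.1235 0.34  ] [0.7698 0.1198 0.34  ]
```

Emit:
{"name": "jog_arm", "arguments": {"deltas": [[[0, 0, -25, 0, 0, 8.4, 0], [0, 0, -25, 0, 0, 8.4, 0], [0, 0, -25, 0, 0, 8.4, 0], [50, 0, 0, 0, 0, 0, 0], [50, 0, 0, 0, 0, 0, 0]]]}}

```text
clock: 1.3
eef_pos: [0.3098, -0.4543, 0.3097]
tool_rot: [1.0, -0.013, -0.001, -0.0]
ft_force: [-0.0, -1.4, -0.0]
grip_width: 0.0125
```

Emit:
{"name": "jog_arm", "arguments": {"deltas": [[[45, -20, 0, 0, 0, 0, 0], [45, -20, 0, 0, 0, 0, 0], [45, -15, 0, 0, 0, 0, 0], [45, 0, 0, 0, 0, 0, 0], [0, 0, 0, 0, 0, 0, 0]]]}}

```text
clock: 1.8
eef_pos: [0.5032, -0.4016, 0.3065]
tool_rot: [1.0, -0.011, -0.0, -0.0]
ft_force: [0.2, -0.0, -1.1]
grip_width: 0.0001
```

Emit:
{"name": "jog_arm", "arguments": {"deltas": [[[3, -7, 40, 0, 0, 0, 0], [0, 0, 35, 0, 0, 0, 0], [-9, 0, 12, 0, 0, 0, 0], [-9, 0, 12, 0, 0, 0, 0], [-9, 0, 12, 0, 0, 0, 0]]]}}

```text
clock: 2.3
eef_pos: [0.4836, -0.3946, 0.1932]
tool_rot: [1.0, -0.009, 0.003, 0.003]
ft_force: [0.6, 0.8, 3.8]
grip_width: -0.0001
```

Emit:
{"name": "jog_arm", "arguments": {"deltas": [[[-12, 0, 14, 0, 0, 0, 0], [-9, 0, 15, 0, 0, 0, 0], [-7, 0, 15, 0, 0, 0, 0], [-5, 0, 12, 0, 0, 0, 0], [-3, 0, 5, 0, 0, 0, 0]]]}}

```text
clock: 2.8
eef_pos: [0.4474, -0.3955, 0.1326]
tool_rot: [1.0, -0.009, 0.008, 0.004]
ft_force: [0.9, 1.2, 1.4]
grip_width: -0.0001
```

Emit:
{"name": "jog_arm", "arguments": {"deltas": [[[-3, 0, 4, 0, 0, 0, 0], [0, 0, 3, 0, 0, 0, 0], [0, 0, 3, 0, 0, 0, 0], [0, 0, 3, 0, 0, 0, 0], [0, 0, 3, 0, 0, 0, 0]]]}}

```text
clock: 3.3
eef_pos: [0.4438, -0.3957, 0.128]
tool_rot: [1.0, -0.01, 0.011, 0.006]
ft_force: [-4.0, 4.1, 12.6]
grip_width: -0.0
```

Emit:
{"name": "jog_arm", "arguments": {"deltas": [[[0, 0, 4, 0, 0, 0, 0], [0, 0, 4, 0, 0, 0, 0], [0, 0, -30, 0, 0, 0, 0], [0, 0, -45, 0, 0, 0, 85], [0, -30, -45, 0, 0, 0, 85]]]}}

```text
clock: 3.8
eef_pos: [0.4376, -0.3656, 0.2422]
tool_rot: [1.0, -0.011, 0.007, 0.004]
ft_force: [0.9, 0.2, 0.9]
grip_width: 0.028
```

Emit:
{"name": "jog_arm", "arguments": {"deltas": [[[0, -50, 0, 0, 0, 1, 85], [0, -50, 0, 0, 0, 1, 85], [0, -50, 0, 0, 0, 1, 85], [0, -50, 0, 0, 0, 1, 85], [0, -50, 0, 0, 0, 0, 85]]]}}

```text
clock: 4.3
eef_pos: [0.4557, -0.1181, 0.2491]
tool_rot: [0.998, -0.053, 0.017, 0.01]
ft_force: [1.6, -0.2, 0.4]
grip_width: 0.085
```

Emit:
{"name": "jog_arm", "arguments": {"deltas": [[[0, -50, 0, 0, 0, 0, 85], [0, -50, 0, 0, 0, 0, 85], [0, -50, 0, 0, 0, 0, 85], [0, -50, 0, 0, 0, 0, 85], [0, -50, 0, 0, 0, 0, 85]]]}}

```text
clock: 4.8
eef_pos: [0.4681, 0.0332, 0.2518]
tool_rot: [0.999, 0.018, 0.017, -0.029]
ft_force: [1.1, 0.6, -0.0]
grip_width: 0.0849
```

Run:
```python
from h import *
np.set_printoptions(precision=4,suppress=True)
print(get_obs()['eef_pos'],get_obs()['joint_pos'],R.from_quat(get_obs()['tool_rot']).as_matrix())
im,ct=cam('top'); w,cw=cam('wrist')
save('v4',np.hstack([cv2.resize(im[80:260,360:520],(356,400)),cv2.resize(w,(440,330+70))])); np.save('w.npy',w)
```

```text
[0.4681 0.0332 0.2518] [ 0.0338  0.142  -0.0663  1.3266  0.0571  3.1405] [[ 0.9987  0.0369  0.0338]
 [ 0.0349 -0.9977  0.0583]
 [ 0.0359 -0.057  -0.9977]]
```

View pics/v4.png

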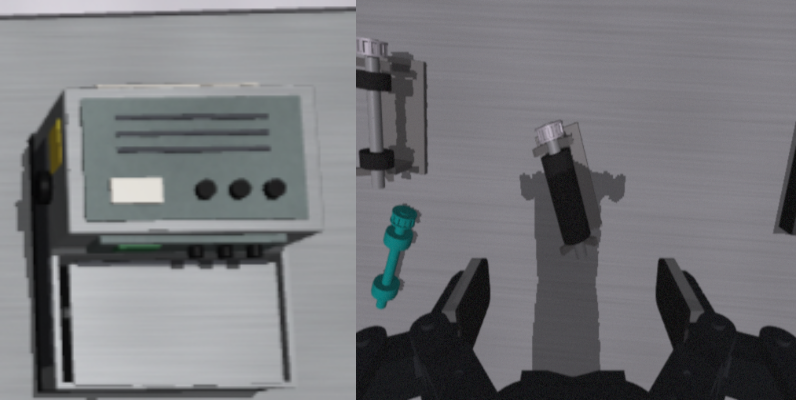

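The cover is shut (level, flush). The wrist picture shows the old roller at left with pulley at its far end, the spare mid-picture and the turquoise look-alike below left. The last joint has hit its limit, so I turn the tool half round.

Emit:
{"name": "jog_arm", "arguments": {"deltas": [[[0, 0, 0, 0, 0, -8.5, 85], [0, 0, 0, 0, 0, -8.5, 85], [0, 0, 0, 0, 0, -8.5, 85], [0, 0, 0, 0, 0, -8.5, 85], [0, 0, 0, 0, 0, -8.5, 85]]]}}

```text
clock: 5.4
eef_pos: [0.4677, 0.0304, 0.2527]
tool_rot: [0.923, 0.384, 0.026, -0.018]
ft_force: [1.0, 0.6, 1.0]
grip_width: 0.0847
```

Emit:
{"name": "jog_arm", "arguments": {"deltas": [[[0, 0, 0, 0, 0, -8.5, 85], [0, 0, 0, 0, 0, -8.5, 85], [0, 0, 0, 0, 0, -8.5, 85], [0, 0, 0, 0, 0, -8.5, 85], [0, 0, 0, 0, 0, -8.5, 85]]]}}

```text
clock: 5.9
eef_pos: [0.467, 0.0253, 0.2533]
tool_rot: [0.718, 0.695, 0.029, -0.005]
ft_force: [-0.3, 0.0, 0.9]
grip_width: 0.0851
```

Emit:
{"name": "jog_arm", "arguments": {"deltas": [[[0, 0, 0, 0, 0, -8.5, 85], [0, 0, 0, 0, 0, -8.5, 85], [0, 0, 0, 0, 0, -8.5, 85], [0, 0, 0, 0, 0, -8.5, 85], [0, 0, 0, 0, 0, -8.5, 85]]]}}

```text
clock: 6.4
eef_pos: [0.4662, 0.0201, 0.2539]
tool_rot: [0.414, 0.91, 0.026, 0.007]
ft_force: [-0.8, 0.0, 0.1]
grip_width: 0.0851
```

Emit:
{"name": "jog_arm", "arguments": {"deltas": [[[0, 0, 0, 0, 0, -8.5, 85], [0, 0, 0, 0, 0, -8.5, 85], [0, 0, 0, 0, 0, -8.5, 85], [0, 0, 0, 0, 0, -8.5, 85], [0, 0, 0, 0, 0, 0, 85]]]}}

```text
clock: 6.9
eef_pos: [0.4655, 0.0152, 0.2545]
tool_rot: [0.127, 0.992, 0.02, 0.015]
ft_force: [0.1, 0.3, -0.1]
grip_width: 0.085
```

```bash
cat >> h.py <<'E'
def goal(p,Rm):
    "remaining shift (mm) in present tool axes and turn (deg)"
    o=get_obs(); M=R.from_quat(o['tool_rot'])
    print('pos',o['eef_pos'].round(4),'j',o['joint_pos'].round(2),'shift',(M.inv().apply(np.array(p)-o['eef_pos'])*1000).round(1),'turn',np.degrees((M.inv()*R.from_matrix(Rm)).as_rotvec()).round(1),'F',o['ft_force'].round(1))
def tool(x,down=(0,0,-1)):
    x=np.array(x,float);x/=np.linalg.norm(x);z=np.array(down,float);z-=x*(z@x);z/=np.linalg.norm(z);return np.c_[x,np.cross(z,x),z]
E
python3 - <<'E'
from h import *
goal([.505,.279,.24],tool([-.0768,.0064,0]))
E
```

```text
pos [0.4655 0.0152 0.2545] j [ 0.01  0.13 -0.07  1.33  0.04  0.26] shift [ 28.8 264.4  25.5] turn [ 2.4  1.6 -9.8] F [ 0.1  0.3 -0.1]
```

Emit:
{"name": "jog_arm", "arguments": {"deltas": [[[0, 50, 5, 1.2, 0.8, -5, 85], [0, 50, 5, 1.2, 0.8, -5, 85], [0, 50, 0, 0, 0, 0, 85], [0, 50, 0, 0, 0, 0, 85], [0, 45, 0, 0, 0, 0, 85]]]}}

```text
clock: 7.4
eef_pos: [0.5045, 0.2532, 0.2479]
tool_rot: [0.057, 0.998, -0.003, 0.002]
ft_force: [0.9, -0.3, 0.6]
grip_width: 0.0849
```

Run:
```python
from h import *
goal([.505,.279,.24],tool([-.0768,.0064,0]))
w,cw=cam('wrist'); save('v5',w); np.save('w.npy',w)
print(proj(cw,[[.505,.279,.06]]))
for t in ('roller','cam_stand'):
  for r in masks_of(t,'wrist'): print(t,r['conf'],r['at'],r['pixels'].sum())
```

```text
pos [0.5045 0.2532 0.2479] j [ 0.47  0.36  0.22  1.42 -0.01  0.58] shift [ 2.5 25.7  7.8] turn [-0.4  0.3 -1.8] F [ 0.9 -0.3  0.6]
[[304.63274717 171.25050749]]
roller 0.96 [305.5, 18.9] 1498
roller 0.76 [308.0, 182.6] 3721
roller 0.25 [46.1, 131.9] 6157
cam_stand 0.87 [192.6, 380.8] 2162
```

View pics/v5.png

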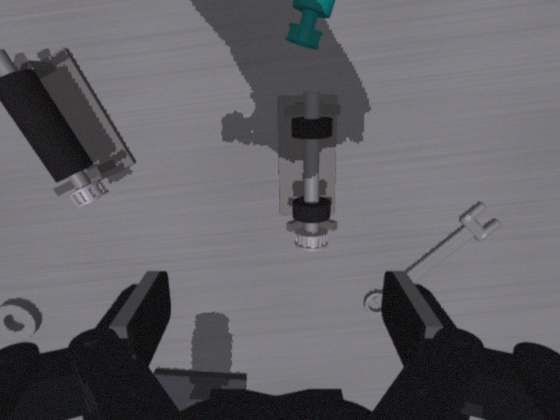

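The old roller stands in the middle: tyres at (312,128) and (312,209), pulley at (311,241), pointing away from the robot.

Run:
```python
from h import *
_,cw=cam('wrist')
A=atz(cw,312,128,.062);B=atz(cw,311.5,209,.062);print(A,B,np.linalg.norm(A-B),(A+B)/2,np.degrees(np.arctan2(*(B-A)[1::-1])),atz(cw,311,93,.06),atz(cw,311,247,.06))
P=(A+B)/2;x=A-B;x[2]=0
goal([P[0],P[1],.041],tool(x))
```

```text
[0.46570571 0.28894689 0.062     ] [0.5402779  0.28265096 0.062     ] 0.07483749021168805 [0.5029918  0.28579892 0.062     ] -4.825885723503538 [0.43648164 0.29054962 0.06      ] [0.58004411 0.27920914 0.06      ]
pos [0.504  0.252  0.2474] j [ 0.47  0.36  0.22  1.42 -0.01  0.58] shift [  5.5  35.  206.1] turn [-0.4  0.2 -1.5] F [-0.3 -0.4  0. ]
```

Emit:
{"name": "jog_arm", "arguments": {"deltas": [[[3, 20, 5, -0.4, 0.2, -1.5, 85], [2, 13, 30, 0, 0, 0, 85], [0, 0, 45, 0, 0, 0, 85], [0, 0, 40, 0, 0, 0, 85], [0, 0, 0, 0, 0, 0, 85]]]}}

```text
clock: 8.1
eef_pos: [0.5051, 0.282, 0.1269]
tool_rot: [0.048, 0.999, 0.001, 0.003]
ft_force: [-1.3, 0.1, -0.5]
grip_width: 0.0848
```

Run:
```python
from h import *
goal([.503,.286,.041],tool([-.0746,.0063,0]))
w,cw=cam('wrist'); save('v6',w); 
print(proj(cw,[[.503,.286,.06],[.465,.289,.06],[.541,.283,.06]]))
```

```text
pos [0.5051 0.282  0.1269] j [ 0.51  0.45  0.03  1.14 -0.    0.61] shift [ 3.   3.5 85.9] turn [ 0.2  0.3 -0.7] F [-1.3  0.1 -0.5]
[[280.88551928 218.20399115]
 [279.94501759 155.65342435]
 [281.73007305 274.37328555]]
```

View pics/v6.png

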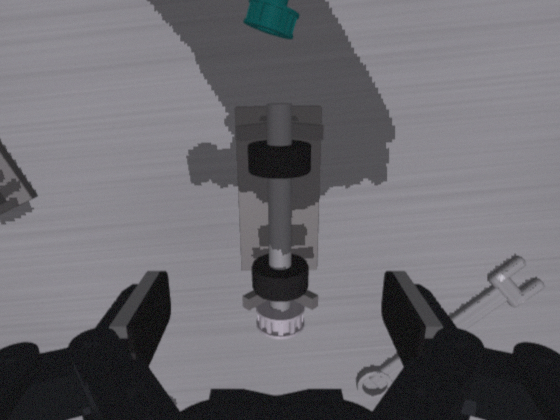

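The roller is between the jaws: tyres at (280,158) and (280,277), within 2–3 pixels of the estimate. I go down and grip.

Emit:
{"name": "jog_arm", "arguments": {"deltas": [[[1, 4, 35, 0, 0, -0.7, 85], [0, 0, 30, 0, 0, 0, 85], [0, 0, 20, 0, 0, 0, 85], [0, 0, 0, 0, 0, 0, 85], [0, 0, 0, 0, 0, 0, 40]]]}}

```text
clock: 8.65
eef_pos: [0.5177, 0.2894, 0.0578]
tool_rot: [0.046, 0.999, 0.009, 0.015]
ft_force: [1.6, 0.5, 0.0]
grip_width: 0.0728
```

Run:
```python
from h import *
goal([.5045,.286,.041],tool([-.0746,.0063,0]))
```

```text
pos [0.5177 0.2894 0.0578] j [ 0.51  0.52 -0.05  0.96 -0.    0.6 ] shift [13.3 -4.9 16.4] turn [ 1.1  1.6 -0.5] F [1.6 0.5 0. ]
```

Emit:
{"name": "jog_arm", "arguments": {"deltas": [[[13, -4, 8, 1.1, 1.6, -0.5, 60], [2, 0, 8, 0, 0, 0, 60], [0, 0, 0, 0, 0, 0, 60]]]}}

```text
clock: 8.95
eef_pos: [0.5051, 0.2881, 0.0463]
tool_rot: [0.042, 0.999, 0.002, 0.003]
ft_force: [0.3, -0.5, -0.6]
grip_width: 0.0605
```

Run:
```python
from h import *
goal([.5045,.286,.041],tool([-.0746,.0063,0]))
```

```text
pos [0.5051 0.2881 0.0463] j [ 0.52  0.53 -0.07  0.96 -0.    0.6 ] shift [ 0.5 -2.2  5.3] turn [ 0.2  0.3 -0. ] F [ 0.3 -0.5 -0.6]
```

Emit:
{"name": "jog_arm", "arguments": {"deltas": [[[0, -2, 6, 0, 0, 0, 30], [0, 0, 0, 0, 0, 0, 20], [0, 0, 0, 0, 0, 0, 0], [0, 0, 0, 0, 0, 0, 0], [0, 0, 0, 0, 0, 0, 0]]]}}

```text
clock: 9.45
eef_pos: [0.5052, 0.2843, 0.0408]
tool_rot: [0.043, 0.999, -0.0, 0.004]
ft_force: [0.0, 1.8, -0.7]
grip_width: 0.012
```

Emit:
{"name": "jog_arm", "arguments": {"deltas": [[[0, 0, 0, 0, 0, 0, 0], [0, 0, -15, 0, 0, 0, 0], [0, 0, -25, 0, 0, 0, 0], [0, 0, -35, 0, 0, 0, 0], [0, 0, -35, 0, 0, 0, 0]]]}}

```text
clock: 9.95
eef_pos: [0.4985, 0.2823, 0.1443]
tool_rot: [0.042, 0.999, -0.004, -0.005]
ft_force: [0.8, 0.2, -3.4]
grip_width: 0.0121
```

Emit:
{"name": "jog_arm", "arguments": {"deltas": [[[0, 0, -45, 0, 0, 0, 0], [0, 0, -45, 0, 0, 0, 0], [0, 0, -45, 0, 0, 0, 0], [0, 0, -40, 0, -5, 0, 0], [0, 0, -40, 0, -8, 0, 0]]]}}

```text
clock: 10.45
eef_pos: [0.4986, 0.2841, 0.3599]
tool_rot: [0.043, 0.994, -0.012, 0.105]
ft_force: [0.3, 0.6, -3.4]
grip_width: 0.0119
```

Emit:
{"name": "jog_arm", "arguments": {"deltas": [[[0, 0, 0, 0, -8, 0, 0], [0, 0, 0, 0, -8, 0, 0], [0, 0, 0, 0, -6, 0, 0], [0, 0, 0, 0, 0, 0, 0]]]}}

```text
clock: 10.85
eef_pos: [0.4961, 0.2861, 0.3659]
tool_rot: [0.039, 0.953, -0.014, 0.3]
ft_force: [-0.1, -0.4, -3.4]
grip_width: 0.0122
```

Run:
```python
from h import *
goal([.48,.28,.40],tool([-.0746,.0063,0]))
w,cw=cam('wrist'); save('v7',w); 
np.savez('w7.npz',T=cw[0],f=cw[1:]); print(proj(cw,[[.715,.126,.3]]))
for r in masks_of('cam_stand','wrist'): print(r['conf'],r['at'],r['pixels'].sum())
```

```text
pos [0.4961 0.2861 0.3659] j [ 0.75  0.02 -0.07  1.04 -0.44  0.73] shift [ -6.8  -7.5 -36.8] turn [-0.2 34.9  0.1] F [-0.1 -0.4 -3.4]
[[139.84857103 316.61394676]]
0.64 [181.6, 202.3] 6385
```

View pics/v7.png

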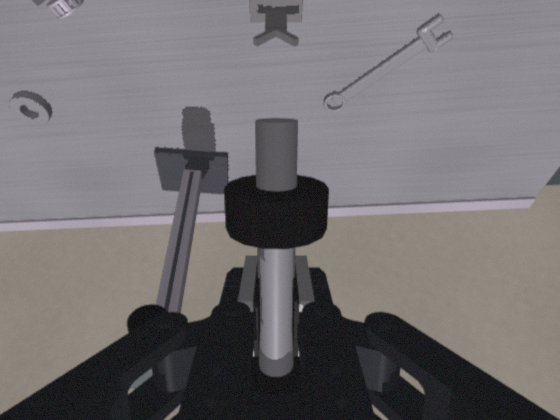

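The picture shows the roller in the jaws and the camera stand at left; the lens barrel at about (150,325) is half hidden by a finger. I check the held roller's predicted outline and tilt further for a clearer view.

Emit:
{"name": "jog_arm", "arguments": {"deltas": [[[-15, 15, -25, 0, -8, 0, 0], [-15, 15, -25, 0, -8, 0, 0], [-20, 15, -20, 0, -8, 0, 0], [0, 0, 0, 0, 0, 0, 0]]]}}

```text
clock: 11.35
eef_pos: [0.4983, 0.3361, 0.4615]
tool_rot: [0.041, 0.867, -0.021, 0.497]
ft_force: [-0.2, -0.7, -3.1]
grip_width: 0.0118
```

Run:
```python
from h import *
goal([.48,.28,.40],tool([-.0746,.0063,0]))
o=get_obs();M=R.from_quat(o['tool_rot'])
w,cw=cam('wrist'); save('v8',w);np.savez('w8.npz',T=cw[0],f=cw[1:])
for d in (-68,-46,-30,0,30,75): print(d,proj(cw,[o['eef_pos']+M.apply([-d/1000,0,-.019])]))
```

```text
pos [0.4983 0.3361 0.4615] j [ 0.99 -0.05 -0.17  0.77 -0.86  0.76] shift [ 59.4 -57.8  19.7] turn [-0.  59.6 -0.6] F [-0.2 -0.7 -3.1]
-68 [[274.36667078 121.97267571]]
-46 [[274.45991582 186.03891181]]
-30 [[274.52180441 228.56095157]]
0 [[274.62636266 300.40019698]]
30 [[274.71824352 363.52913839]]
75 [[274.83691789 445.06720346]]
```

View pics/v8.png

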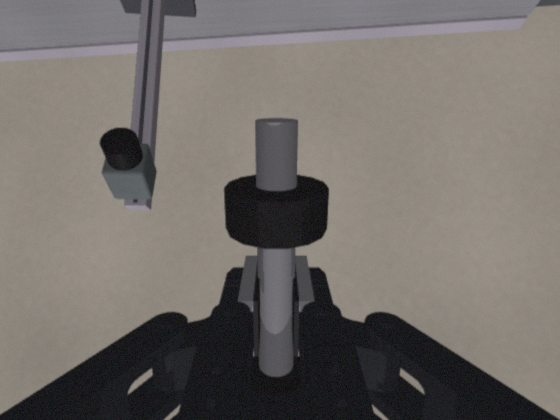

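The held roller's near end is at row 122, as predicted, so it sits square in the jaws. The inspection camera is clear at (125,160); I zoom in on it.

Run:
```python
from h import *
w=cv2.imread('pics/v8.png')[:,:,::-1]; b=np.load('top.npy')
x=cv2.resize(w[120:220,90:170],(480,600),interpolation=2)
y=cv2.resize(b[70:150,230:270],(300,600),interpolation=2)
g=lambda i:(255*(i/255.)**.45).astype(np.uint8)
save('v9',np.hstack([g(x),g(y)]))
```

```text
(no output)
```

View pics/v9.png

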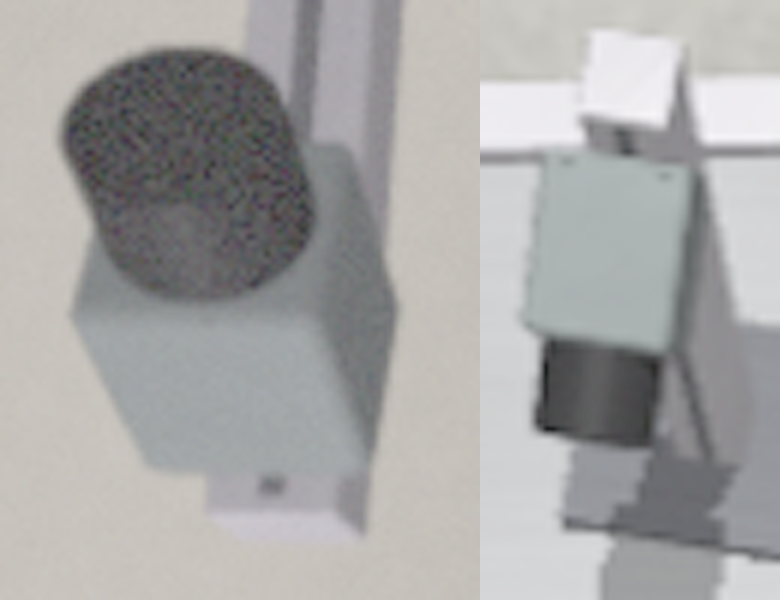

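```bash
cat > fit.py <<'E'
from h import *
from scipy.optimize import least_squares
np.set_printoptions(precision=4,suppress=True)
_,ct=cam('top');_,cs=cam('scene'); z=np.load('w8.npz'); cw=(z['T'],*z['f'])
W=lambda u,v:(u/6+90,v/6+120)
T=lambda u,v:((u-480)/7.5+230,v/7.5+70)
kw=[(0,-1,1,72,312),(0,1,1,318,318),(1,-1,1,150,468),(1,1,1,365,470),(0,1,-1,345,145),(1,1,-1,397,308)]
kt=[(1,1,1,545,152),(1,-1,1,693,168),(0,-1,1,668,352),(0,1,1,528,330)]
a=np.linspace(0,2*np.pi,73)
def frame(yaw,pit=20): return R.from_euler('ZY',[yaw,np.radians(pit)]).as_matrix()  # x towards +x; fixed below
def res(q,full=False):
    p=q[:3];yaw,L=q[3:5]
    c,s=np.cos(np.radians(20)),np.sin(np.radians(20))
    X=np.array([c*np.cos(yaw),c*np.sin(yaw),s]);Y=np.array([-np.sin(yaw),np.cos(yaw),0]);Z=np.cross(X,Y)
    box=lambda i,j,k:p+X*(L+.06*i)+Y*.025*j+Z*.025*k
    r=[]
    for i,j,k,u,v in kw: r+=list(.7*(proj(cw,[box(i,j,k)])[0]-W(u,v)))
    for i,j,k,u,v in kt: r+=list(1.5*(proj(ct,[box(i,j,k)])[0]-T(u,v)))
    ci=p+.021*(np.outer(np.cos(a),Y)+np.outer(np.sin(a),Z)); m=proj(cw,ci)
    r+=[m[:,0].min()-W(62,0)[0],m[:,1].min()-W(0,47)[1]]
    for j,u,v in((1,535,430),(-1,652,447)): r+=list(1.5*(proj(ct,[p+Y*.021*j])[0]-T(u,v)))
    post=np.array([p[0]+.1*np.cos(yaw),p[1]+.1*np.sin(yaw),.362])
    r+=list(proj(ct,[post])[0]-np.array([250,80]))+list(proj(cs,[post])[0]-np.array([384.3,240.1]))
    return np.array(r)
f=least_squares(res,[.715,.126,.3,-.05,.04],x_scale=[.01,.01,.01,.05,.01],loss='soft_l1')
p=f.x;print(p,np.degrees(p[3]));print(res(p).round(1))
c,s=np.cos(np.radians(20)),np.sin(np.radians(20));yaw=p[3]
X=np.array([c*np.cos(yaw),c*np.sin(yaw),s]);foc=p[:3]-.12*X
np.savez('lens.npz',p=p,X=X,foc=foc);print('focus',foc)
E
python3 fit.py
```

```text
[ 0.7241  0.1292  0.2986 -0.1909  0.0304] -10.937991218066504
[-2.4 -0.2 -1.1 -0.3 -1.7  0.5  0.1  0.7 -0.  -1.9 -0.2 -1.  -1.2 -2.5
 -0.3 -0.7 -0.7  0.2 -2.8 -0.3 -2.1 -1.5 -1.3 -1.5 -0.2 -0.8 -0.6 -0.5
 -0.8 -0.4]
focus [0.6134 0.1506 0.2575]
```

```bash
cat > tgt.py <<'E'
from h import *
import sys
z=np.load('lens.npz');X=z['X'];M=tool(-X);C=z['foc']-.075*X
off=np.array([float(v) for v in sys.argv[1:4]]) if len(sys.argv)>1 else 0
goal(C+.019*M[:,2]+off,M)
E
python3 tgt.py 0 0 .2
```

```text
pos [0.4992 0.3332 0.4597] j [ 0.98 -0.04 -0.17  0.77 -0.86  0.76] shift [   4.7 -164.7   81.4] turn [ 3.6 39.4  4.2] F [-0.6 -0.  -3.2]
```

Emit:
{"name": "jog_arm", "arguments": {"deltas": [[[0, -33, 10, 0.7, 7.9, 0.8, 0], [0, -33, 5, 0.7, 7.9, 0.8, 0], [0, -33, 0, 0.7, 7.9, 0.8, 0], [0, -33, 0, 0.7, 7.9, 0.8, 0], [0, -30, 0, 0.7, 7.9, 0.8, 0]]]}}

```text
clock: 12.0
eef_pos: [0.4873, 0.1666, 0.4453]
tool_rot: [0.093, 0.984, -0.018, 0.151]
ft_force: [1.6, 0.4, -2.4]
grip_width: 0.012
```

```bash
python3 tgt.py 0 0 .1; python3 tgt.py
```

```text
pos [0.4873 0.1666 0.4453] j [ 0.44  0.07  0.31  1.56 -0.18  0.6 ] shift [-20.6   9.  144. ] turn [-0.4 -2.5  0.2] F [ 1.6  0.4 -2.4]
pos [0.4873 0.1666 0.4453] j [ 0.44  0.07  0.31  1.56 -0.18  0.6 ] shift [  9.5   9.7 239.4] turn [-0.4 -2.5  0.2] F [ 1.6  0.4 -2.4]
```

Emit:
{"name": "jog_arm", "arguments": {"deltas": [[[0, 9, 40, -0.4, -2.5, 0, 0], [0, 0, 45, 0, 0, 0, 0], [0, 0, 45, 0, 0, 0, 0], [0, 0, 40, 0, 0, 0, 0], [0, 0, 20, 0, 0, 0, 0]]]}}

```text
clock: 12.5
eef_pos: [0.5641, 0.1472, 0.273]
tool_rot: [0.109, 0.979, -0.015, 0.174]
ft_force: [-0.5, -0.5, -2.7]
grip_width: 0.0122
```

```bash
python3 tgt.py
```

```text
pos [0.5641 0.1472 0.273 ] j [ 0.35  0.16 -0.05  1.06 -0.18  0.54] shift [35.9 11.7 49.8] turn [-0.1  0.1 -1.8] F [-0.5 -0.5 -2.7]
```

Emit:
{"name": "jog_arm", "arguments": {"deltas": [[[18, 6, 20, 0, 0, -1.8, 0], [18, 6, 20, 0, 0, 0, 0], [0, 0, 10, 0, 0, 0, 0], [0, 0, 0, 0, 0, 0, 0]]]}}

```text
clock: 12.9
eef_pos: [0.5523, 0.1544, 0.2061]
tool_rot: [0.101, 0.981, -0.021, 0.167]
ft_force: [0.4, 0.2, -2.0]
grip_width: 0.0122
```

```bash
python3 tgt.py
```

```text
pos [0.5523 0.1544 0.2061] j [ 0.37  0.19 -0.19  0.92 -0.19  0.55] shift [ 0.5  7.7 -8.7] turn [-0.7 -0.7 -0.7] F [ 0.4  0.2 -2. ]
```

Emit:
{"name": "jog_arm", "arguments": {"deltas": [[[0, 7, -8, -0.6, -0.6, -0.7, 0], [0, 0, 0, 0, 0, 0, 0], [0, 0, 0, 0, 0, 0, 0]]]}}

```text
clock: 13.2
eef_pos: [0.5547, 0.1615, 0.2182]
tool_rot: [0.095, 0.98, -0.016, 0.175]
ft_force: [0.2, -0.8, -3.1]
grip_width: 0.0118
```

```bash
python3 tgt.py
python3 - <<'E'
from h import *
t,ct=cam('top');s,cs=cam('scene');np.save('t2.npy',t);np.save('s2.npy',s)
o=get_obs();M=R.from_quat(o['tool_rot']);z=np.load('lens.npz')
C=o['eef_pos']+M.apply([0,0,-.019]);x=M.apply([-1,0,0])
for n,P in(('end',C+.075*x),('tyre+',C+.038*x),('lens',z['p'][:3])):print(n,P.round(4),proj(ct,[P]).round(1),proj(cs,[P]).round(1))
g=lambda i:(255*(i/255.)**.6).astype(np.uint8)
save('v10',np.hstack([g(cv2.resize(t[70:210,205:285],(342,600),interpolation=2)),g(cv2.resize(s[190:330,300:407],(458,600),interpolation=2))]))
E
```

```text
pos [0.5547 0.1615 0.2182] j [ 0.38  0.18 -0.17  0.92 -0.19  0.55] shift [5.5 0.5 2.4] turn [ 0.   0.2 -0.2] F [ 0.2 -0.8 -3.1]
end [0.6174 0.1492 0.2621] [[238.5 172.5]] [[342.7 206.4]]
tyre+ [0.5833 0.156  0.2493] [[236.6 186.5]] [[337.4 200.8]]
lens [0.7241 0.1292 0.2986] [[244.6 127.7]] [[361.3 227.2]]
```

View pics/v10.png

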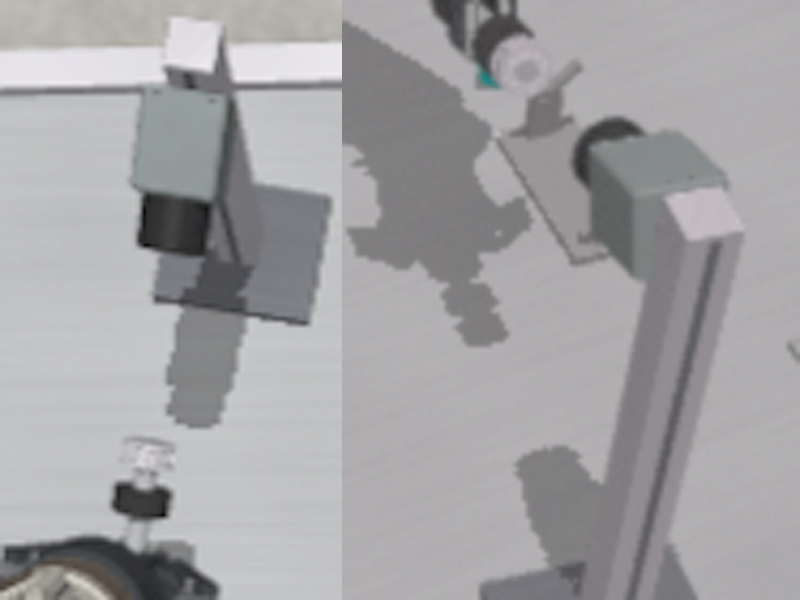

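The picture shows the pulley end at top (239,173) and scene (341,206), within 1–1.5 pixels of where the held pose predicts it. I cross-check the stand's yaw from the edges of its base, for the axis.

```bash
python3 - <<'E'
from h import *
_,ct=cam('top');_,cs=cam('scene')
t=lambda u,v:atz(ct,u/4.275+205,v/4.2857+70,.012)[:2]
A,B,C=t(155,298),t(308,323),t(330,197);print(A,B,C,np.linalg.norm(A-B),np.linalg.norm(B-C))
d=A-B;print('yaw from front edge',np.degrees(np.arctan2(-d[0],d[1])));d=C-B;print('side',np.degrees(np.arctan2(d[1],d[0])))
s=lambda u,v:atz(cs,u*.7,v*.7,.012)[:2]
A,B,C=s(475,467),s(494,512),s(558,494) ;print(A,B,C,np.linalg.norm(A-B),np.linalg.norm(B-C))
d=B-A;print(np.degrees(np.arctan2(d[1],d[0])));d=C-B;print(np.degrees(np.arctan2(-d[0],d[1])))
E
sed -i 's/^f=least.*/for y0 in (-7,-9,-11,-13):\n  g=least_squares(lambda q:res(np.r_[q[:3],np.radians(y0),q[3]]),[.715,.126,.3,.04],x_scale=.01,loss="soft_l1");print(y0,g.x,g.cost)\n&/' fit.py; python3 fit.py
```

```text
[0.78106539 0.17353897] [0.75952236 0.05897433] [0.85665957 0.04136848] 0.11657254748753491 0.09871983179121659
yaw from front edge -10.649685664867873
side -10.273177471537297
[0.76546249 0.0632642 ] [0.85511409 0.04819642] [0.87103887 0.1643544 ] 0.09090900216983416 0.11724451118474499
-9.54055523113809
-7.806351430870595
-7 [0.7231 0.1264 0.2994 0.0299] 22.405229260391007
-9 [0.7235 0.1277 0.2988 0.0304] 16.49763125656933
-11 [0.7241 0.1293 0.2986 0.0304] 14.422108533127656
-13 [0.7245 0.131  0.2985 0.0306] 16.650473658087126
[ 0.7241  0.1292  0.2986 -0.1909  0.0304] -10.937991218066504
[-2.4 -0.2 -1.1 -0.3 -1.7  0.5  0.1  0.7 -0.  -1.9 -0.2 -1.  -1.2 -2.5
 -0.3 -0.7 -0.7  0.2 -2.8 -0.3 -2.1 -1.5 -1.3 -1.5 -0.2 -0.8 -0.6 -0.5
 -0.8 -0.4]
focus [0.6134 0.1506 0.2575]
```

Emit:
{"name": "jog_arm", "arguments": {"deltas": [[[5, 0, 2, 0, 0, 0, 0], [0, 0, 0, 0, 0, 0, 0], [0, 0, 0, 0, 0, 0, 0], [0, 0, 0, 0, 0, 0, 0]]]}}

```text
clock: 13.9
eef_pos: [0.5487, 0.1622, 0.2121]
tool_rot: [0.095, 0.98, -0.017, 0.173]
ft_force: [-0.1, 0.2, -2.5]
grip_width: 0.012
```

```bash
python3 tgt.py
```

```text
pos [0.5487 0.1622 0.2121] j [ 0.39  0.17 -0.19  0.91 -0.19  0.55] shift [-2.3  0.9 -1.2] turn [-0.1  0.  -0.1] F [-0.1  0.2 -2.5]
```

Emit:
{"name": "jog_arm", "arguments": {"deltas": [[[-2, 1, -2, 0, 0, 0, 0], [0, 0, 0, 0, 0, 0, 0]]]}}

```text
clock: 14.1
eef_pos: [0.5502, 0.163, 0.2148]
tool_rot: [0.095, 0.98, -0.017, 0.173]
ft_force: [0.5, -0.4, -3.0]
grip_width: 0.012
```

```bash
python3 tgt.py
python3 - <<'E'
from h import *
t,ct=cam('top');o=get_obs();print(np.abs(o['joint_vel']).max())
save('v11',np.hstack([cv2.resize(t[70:280,180:320],(400,600)),cv2.resize(t[80:290,380:520],(400,600))]))
E
python3 tgt.py
```

```text
pos [0.5502 0.163  0.2148] j [ 0.39  0.17 -0.18  0.92 -0.19  0.55] shift [-0.1 -0.2  0.9] turn [-0.1  0.  -0.1] F [ 0.5 -0.4 -3. ]
0.006644574578575926
pos [0.5499 0.1629 0.2145] j [ 0.39  0.17 -0.19  0.92 -0.19  0.55] shift [-0.4 -0.   0.7] turn [-0.1  0.  -0.1] F [-0.5 -0.4 -2.4]
```

View pics/v11.png

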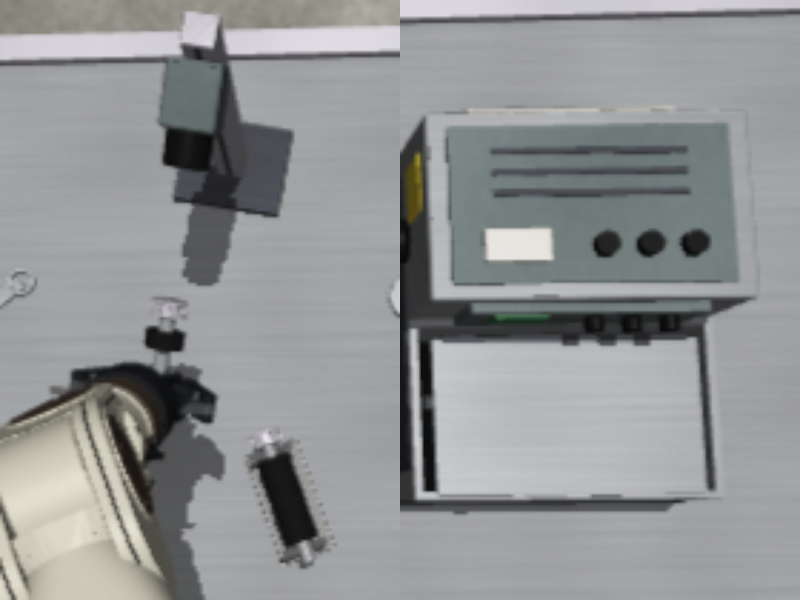

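The cover is still shut. The roller's pulley at crop (168,300) faces the barrel at (188,165), the spare is untouched, and the arm is at rest within 1 mm of the target.

```bash
python3 -c "from workcell import job_done; print(job_done())"
```

```text
the job is handed in; nothing more can be done
None
```

I shut the feeder cover, lifted the old two-tyre roller straight out of its cradle, and handed the job in at about 14 s. The arm was still holding the roller's pulley end in front of the inspection camera.

- **Cover:** it met a firm stop at about 13 N with the fingertips at 128 mm, and it still looked flush in the last top picture.
- **Hold:** the tool was within 1 mm and 0.1° of the target pose and the arm was at rest. The target comes from a lens position fitted at about (0.724, 0.129, 0.299) m.
- **Roller position:** midway through the final approach, the pulley end appeared within about 1.5 pixels (about 3 mm) of its predicted place in both fixed cameras. I did not repeat that check after the last few millimetres of movement.
- **What remains uncertain:** the fitted lens position is good to about 3 mm. Its heading was -10.9° from the fit, against -10.3° to -10.7° from the stand's base edges in the top picture. The coarser scene picture gave -8° to -9.5°, which disagrees by 1° to 3°.
- **Bystanders:** in the last picture the spare roller, the camera stand and the part of the wrench in view looked undisturbed. The bearing was mostly out of that crop, so I did not check it at the end. The wrist force readings showed no unexpected contact.

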